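Press the pen plug home with the bench locking pliers and release them

ROBOT

A 6-joint arm with a two-finger parallel gripper is mounted at the origin on the work surface. World frame = base frame: x ahead of the robot, y to its left, z up, the work surface at z = 0. Lengths are in m, angles in rad, forces in N, time in s.
With the tool pointing down it reaches from about 0.35 to 0.775 m from the base axis. Payload 7.3 kg.
Tool frame: the origin (TCP) lies at the very end of the fingers, on their centre line; the grasp point (between the pads) lies 19 mm behind it; z points along the fingers, y is the line along which they close (so a half turn about z gives the same grasp; the last joint's range is limited). The gripper opens to 92 mm and grips with 3 to 60 N. Pads are 19 mm wide; open, the fingers measure 130 mm over their backs; the gripper's body (75 mm by 190 mm) begins 47 mm behind the grasp point.
Start: joints at [-1.439, 0.342, 1.524, -0, 1.275, -0.146], TCP at [0.144, -0.505, 0.227] pointing down, gripper open.
Joint ranges: [-2.53, 2.53], [-0.77, 2.02], [0.04, 2.7], [-1, 4.14], [0.28, 2.66], [-3.11, 3.11]. Speed limits (rad/s): [2.57, 2.57, 3.14, 3.14, 3.14, 3.14].

INTERFACE

Orientations are given as [roll, pitch, yaw] about the fixed x, y, z axes, in that order (R = Rz(yaw) Ry(pitch) Rx(roll)).
In Python, from workcell import * gives the robot as it stands. The module is installed in compiled form; this text tells all that it offers.
- The arm moves only by the shell command python3 -m crank 'ROWS' [FORCE]. ROWS is JSON, a list of rows, each an object with "slide": the shift along the world's x, y, z in cm, a list of three; "turn": the turn about the world's z in rad; "jaw": the closure, from -1 (fully open) to 1 (shut), so that 0 is half open. A call has 1 to 8 rows; each row is the pose to reach, as a shift and turn from the pose commanded when the call began; what a row does not reach only later rows make up. A row lasts 1/12 s, in which the tool goes at most 41.7 mm and 7.16 degrees, less where a joint would pass 70% of its speed; a pose out of reach is approached as far as the arm can. A call with a gripper value outside its range is refused whole. The fingers move at their own pace and stop on an object; FORCE is the grip in N (left out, the last holds). Time passes only in rows, so rows that repeat a pose let the fingers close. It gives the time, the measured TCP pose, the force, the opening and the grip force at its end, in the units of the state.
- read_state(): the state, without advancing time (a new reading comes with each control period).
- capture(name): name is "side" or "top"; returns a dict with "pixels" (420x560x3 uint8, red, green, blue), "fx", "fy", "cx", "cy" (pixels), "position" and "rotation" of the camera in the world. Camera axes: x right, y up, looking along -z (the intrinsics and any distortion apply to the point x, -y, -z); pixel columns grow to the right and rows downward; lengths in m; the calibration is good to about 2 mm. A picture is of the moment at which its call begins. There is no depth.
- close_job(): hands the job in; it is judged then, once.
The state is a dict: "clock": time; "joint_pos": joint angles; "dq": joint speeds; "joint_efforts": joint torques, N m; "tool_pos": TCP position; "tool_rot": TCP orientation; "contact_force": force on the tool from outside, world axes, zero at the start; "ft_torque": the same for the moment, N m; "width": opening from 0.0 (shut) to 1.0 (fully open); "grip_force": force on a finger pad.
Only numpy, scipy, OpenCV 4.12 (cv2) and the standard library are available. Lean on these libraries where they do the work, as an engineer would, in place of code of your own. Each camera call takes 0.05 s, during which the arm holds its last target. There are 200 camera calls.

TASK

Squeeze the two handles of the bench-mounted locking pliers together from both sides until they go over centre and stay locked by themselves, so that the jaw presses the end plug fully home into the pen barrel; let go of the handles. Then pull the small release lever at the tail of the handles to the left (away from the right-hand handle), so that the pliers spring open, and leave them open with the plug home. Be gentle: never put more than 25 N on either handle or the lever, and leave the other things on the desk where they are.

Things in the scene. Friction and masses are not known exactly. Their poses are not given: they have to be found in the camera images.
- press: Bench locking pliers: grey base plate 220 x 200 x 18 mm fixed to the desk, with steel handles, a jaw and a pen barrel. Origin: on the desk under the root of the handles. Its -x axis runs along the handles to their tails (roughly towards the robot), +x to jaw and pen, +y left. Plate: x -50 to +170, y -100 to +100 mm. Post and cover over the handles' root end at x = -13 mm, 99 mm high.
- handle_a_grip (a point): Grip of the left (+y) handle: on the centre line of a steel bar 8 mm thick, 18 mm tall (66 to 84 mm above the desk), 125 mm long, 85 mm from its hinge, 75 mm above the desk. The bar ends 45 mm further back. Squeezing takes a force growing to some 10 to 16 N on each handle just before dead centre; then it falls and the handles snap onto a rigid stop and stay there.
- handle_b_grip (a point): Same point of the right (-y) handle. Both handles are geared: they turn equally and oppositely. Open, the two points are about 51 mm apart (59 over the outsides); locked, 22 mm (30 over the outsides); dead centre comes about 4 mm of width before that. Let go before it, they spring open. Locked, they hold by themselves; the lever is what opens them.
- head: Swivelling frame of the pliers, which carries handles, jaw and pen on the base plate; origin and axes as the press's. It floats: it turns up to 0.03 rad each way about the upright through its origin (2.5 mm at the grips, 5 mm at the lever tab), with light friction, so a squeeze centres itself. One handle pushed alone needs twice the force.
- jaw (a joint): Closing angle of the moving jaw (rad): 0 wide open, about 0.21 closed. It moves most early in the squeeze and hardly at all near dead centre, so it does not show whether the pliers have locked. Unlocked and let go, it springs back to about 0.
- plug (a joint): How far the steel end plug, 13 mm across, has been pushed into the pen barrel (m): 0 stands 8 mm proud, 0.008 is the very end; the locked jaw leaves it at about 0.007, which is home. It rubs with about 4 N and stays where it is pushed. The barrel lies across the front of the press in a cradle that holds it, and stays there.
- lever_tab (a point): Centre of the upright tab of the release lever: steel, 18 mm long (along the handles), 8 mm thick, 36 mm tall, 65 to 101 mm above the desk (centre 83). It stands about 25 mm behind the handles' tails, free around. The lever is hinged on the left handle, 110 mm from that handle's hinge and 54 mm ahead of the tab; when locked it lies midway between the handles, along the press's x axis.
- lever (a joint): Release lever angle relative to the left handle (rad): 0 at rest, grows as the tab is pulled left (+y), stop at 0.6; a light spring returns it. When locked, its nose meets the right handle and pries the two apart; at about 0.35 (tab pulled 20 to 35 mm, with some 2 to 6 N) they pass dead centre and spring open, and the left handle carries the tab on to the left by itself.
- cup: Bystander to leave alone: white tea cup, 76 mm wide, 70 mm high; origin at the centre of its underside.
- dish: Bystander to leave alone: round glass dish, 110 mm wide, 28 mm high; origin at the centre of its underside.
- pen: Bystander to leave alone: loose steel pen, 130 mm long, lying; origin at the centre of its underside.
- tape: Bystander to leave alone: roll of paper tape, 64 mm wide, 18 mm high; origin at the centre of its underside.
- eraser: Bystander to leave alone: rubber eraser, 45 x 20 x 12 mm; origin at the centre of its underside.
- spare_barrel: Bystander to leave alone: upright spare pen barrel, 13 mm thick, 60 mm high; origin at the centre of its underside.
- jar: Bystander to leave alone: small glass jar, 52 mm wide, 55 mm high; origin at the centre of its underside.

How it is judged:
On the way, in this order (a step that is already met when the one before it is completed fails the run):
1. the plug is home, and the jaw stays closed with the fingers off the handles: locked (value of joint jaw above 0.195 rad and value of joint plug above 0.0062 m and contact force between the fingers and handle_a below 0.3 N and contact force between the fingers and handle_b below 0.3 N), for 0.4 s.
2. the release lever is pulled while the jaw is still closed (value of joint lever above 0.15 rad and value of joint jaw above 0.19 rad and contact force between the fingers and lever above 0.5 N), for 0.02 s.
At the end, for the whole second after the job is handed in: The pliers stand sprung open (jaw angle under 0.09 rad), the release lever is back at rest (under 0.1 rad), the plug is home in the barrel to within 1.8 mm, and the robot is off the handles (value of joint jaw below 0.09 rad and value of joint plug above 0.0062 m and value of joint lever below 0.1 rad and contact force between the fingers and handle_a below 0.3 N and contact force between the fingers and handle_b below 0.3 N); the robot touches nothing.
It fails at once if more than 25 N between the fingers and the left handle or its lever (contact force between the fingers and handle_a above 25 N).
It fails at once if more than 25 N between the fingers and the right handle (contact force between the fingers and handle_b above 25 N).
It fails at once if a bystander is moved more than 25 mm (distance of any of cup, dish, pen, tape, eraser, spare_barrel, jar from where it was at the start of the episode above 0.025 m).
It also fails if it takes over 51 s, if anything falls off the work surface, if the arm or the gripper's body presses on something with over 40 N, if the wrist force passes 120 N, or if a joint passes its speed limit or range.

## Working session

There is one attempt and no reset: what is moved stays moved. The work goes in short steps, Python scripts to look and compute and a shell command to move; the robot and the scene stay as the last step left them, time stands still between calls to the robot, and variables do not carry over. Pictures are saved under pics/ and viewed, at most 10 in all, crops included, and the job is handed in when it is done.

```bash
mkdir -p pics
cat > h.py <<'E'
from workcell import *
import numpy as np, cv2
def snap(n,f):
    c=capture(n); cv2.imwrite('pics/'+f,cv2.cvtColor(c['pixels'],cv2.COLOR_RGB2BGR)); return c
def ray(c,u,v):
    d=np.array([(u-c['cx'])/c['fx'],-(v-c['cy'])/c['fy'],-1.0]); return np.array(c['position']),np.array(c['rotation'])@d
def onz(c,u,v,z):
    p,d=ray(c,u,v); return p+d*(z-p[2])/d[2]
def proj(c,P):
    q=np.array(c['rotation']).T@(np.array(P)-c['position']); return c['cx']+c['fx']*q[0]/-q[2], c['cy']-c['fy']*q[1]/-q[2]
E
python3 - <<'E'
from h import *
for n in('top','side'):
    c=snap(n,n+'1.png'); print({k:v for k,v in c.items() if k!='pixels'})
print(read_state())
E
```

```text
{'fx': 463.4737534111953, 'fy': 463.4737534111953, 'cx': 282.24847576088484, 'cy': 211.81766230820034, 'position': array([0.53508632, 0.02635397, 0.94971911]), 'rotation': array([ 0.07829556,  0.0222787 , -1.5419429 ])}
{'fx': 521.3849136667238, 'fy': 521.3849136667238, 'cx': 272.7129243896234, 'cy': 212.99634521553767, 'position': array([ 0.55562997, -0.75297165,  0.68083204]), 'rotation': array([ 0.92984893, -0.02029949, -0.05482267])}
{'clock': 0.1, 'joint_pos': array([-1.43901522e+00,  3.42670396e-01,  1.52490970e+00, -4.74170940e-06,
        1.27540604e+00, -1.46016891e-01]), 'dq': array([-0.00064782, -0.00168649, -0.0032629 ,  0.00076647, -0.00143518,
        0.00229158]), 'joint_efforts': array([ 1.91283238e-03, -4.32003129e+01, -2.44695336e+01,  7.19360914e-02,
        5.25762385e-02, -4.95240772e-05]), 'tool_pos': array([ 0.143939  , -0.50450839,  0.22610957]), 'tool_rot': array([-3.14021334e+00, -1.98263415e-04,  2.77799244e-01]), 'contact_force': array([-0.52886356, -0.21744379, -0.04793891]), 'ft_torque': array([ 0.06344151, -0.00369124,  0.01257446]), 'grip_force': 0.0, 'width': 1.0009220332706568}
```

View pics/top1.png

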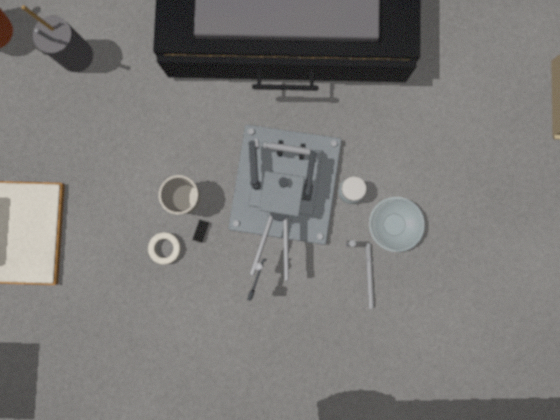

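View pics/side1.png

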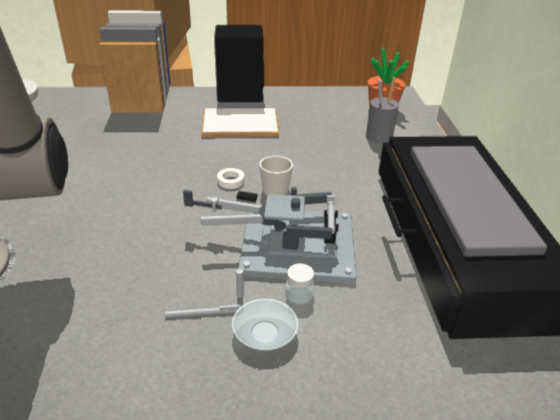

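The top view has world +x up and +y to the left. The handles run from about (270,218)→(253,273) on the left and (285,220)→(286,279) on the right, and the lever tab is near (251,295). The side view confirms this, with the tab at (188,198). I'll zoom in on the top view to measure.

```bash
sed -i "s/^import numpy.*/&\nfrom scipy.spatial.transform import Rotation as Ro/; s/    c=capture(n);/    c=capture(n); c['rotation']=Ro.from_euler('xyz',c['rotation']).as_matrix();/" h.py
python3 - <<'E'
from h import *
c=snap('top','top2.png'); s=snap('side','side2.png')
im=cv2.imread('pics/top2.png')[115:310,215:360]; a=cv2.resize(im,None,fx=3,fy=3,interpolation=cv2.INTER_CUBIC)
im=cv2.imread('pics/side2.png')[175:290,170:270]; b=cv2.resize(im,None,fx=3.5,fy=3.5,interpolation=cv2.INTER_CUBIC)
o=np.zeros((600,800,3),np.uint8);o[:a.shape[0],:a.shape[1]]=a;o[:b.shape[0],440:440+b.shape[1]]=b
cv2.imwrite('pics/z2.png',o)
# plate corner bolts z=.018
for p in [(251,131),(334,143),(236,223),(320,237)]: print(p,onz(c,*p,.02))
for p in [(270,218),(253,273),(285,220),(286,279)]: print(p,onz(c,*p,.084))
print('tab',onz(c,251,295,.101)); t=proj(s,onz(c,251,295,.101)); print(t)
E
```

```text
(251, 131) [0.77129138 0.11780059 0.02      ]
(334, 143) [ 0.75042427 -0.05189556  0.02      ]
(236, 223) [0.58232074 0.14161723 0.02      ]
(320, 237) [ 0.55895532 -0.0278033   0.02      ]
(270, 218) [0.59020542 0.07020274 0.084     ]
(253, 273) [0.48701967 0.09862959 0.084     ]
(285, 220) [0.58722687 0.04200491 0.084     ]
(286, 279) [0.47782889 0.03704472 0.084     ]
tab [0.44824598 0.09950444 0.101     ]
(np.float64(188.21955259828957), np.float64(190.91023734266065))
```

View pics/z2.png

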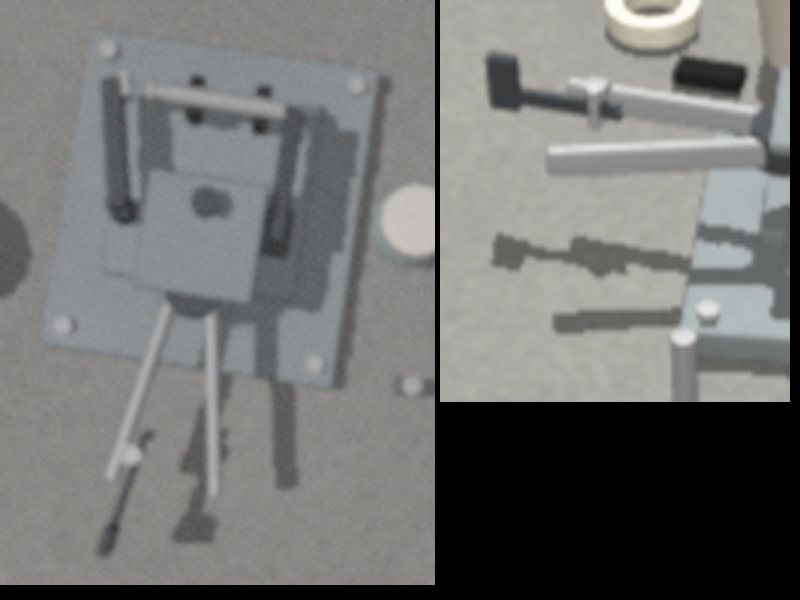

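Bolts and handle tails agree: press yaw ≈ -0.125, origin ≈ (0.606, 0.052). The tails come out at y' ±32 mm and x' -125, which matches the given sizes. That puts the mid-grip at about (0.524, 0.063). Moving above it now.

```bash
python3 -m crank '[{"slide":[2.2,3.3,0],"turn":-0.1,"jaw":-1},{"slide":[4.4,6.6,0],"turn":-0.2,"jaw":-1},{"slide":[6.6,9.9,0],"turn":-0.3,"jaw":-1},{"slide":[8.8,13.2,0],"turn":-0.4,"jaw":-1},{"slide":[11,16.5,0],"turn":-0.403,"jaw":-1},{"slide":[13.2,19.8,0],"turn":-0.403,"jaw":-1},{"slide":[15.4,23.1,0],"turn":-0.403,"jaw":-1},{"slide":[17.6,26.4,0],"turn":-0.403,"jaw":-1}]' 18
python3 -m crank '[{"slide":[2.2,3.3,0],"turn":0,"jaw":-1},{"slide":[4.4,6.6,0],"turn":0,"jaw":-1},{"slide":[6.6,9.9,0],"turn":0,"jaw":-1},{"slide":[8.8,13.2,0],"turn":0,"jaw":-1},{"slide":[11,16.5,0],"turn":0,"jaw":-1},{"slide":[13.2,19.8,0],"turn":0,"jaw":-1},{"slide":[15.4,23.1,0],"turn":0,"jaw":-1},{"slide":[17.6,26.4,0],"turn":0,"jaw":-1}]'
python3 -m crank '[{"slide":[2.8,4,0],"turn":0,"jaw":-1},{"slide":[2.8,4,0],"turn":0,"jaw":-1},{"slide":[2.8,4,-4],"turn":0,"jaw":-1},{"slide":[2.8,4,-8],"turn":0,"jaw":-1},{"slide":[2.8,4,-8],"turn":0,"jaw":-1},{"slide":[2.8,4,-8],"turn":0,"jaw":-1}]'
python3 - <<'E'
from h import *
st=read_state(); print(st)
a=snap('top','top3.png'); b=snap('side','side3.png')
for p in ((.524,.063,.075),(.486,.1005,.084),(.4775,.037,.084)): print(proj(a,p),proj(b,p))
A=cv2.imread('pics/top3.png')[150:320,200:360]; B=cv2.imread('pics/side3.png')[90:320,150:350]
A=cv2.resize(A,(480,510)); B=cv2.resize(B,(320,368)); o=np.zeros((600,800,3),np.uint8);o[:510,:480]=A;o[:368,480:]=B;cv2.imwrite('pics/z3.png',o)
E
```

```text
clock: 0.87
tool_pos: [0.3205, -0.2391, 0.2268]
tool_rot: [3.141, -0.0, -0.126]
contact_force: [0.7, 0.2, 0.4]
width: 1.001
grip_force: 0.0
clock: 1.53
tool_pos: [0.4966, 0.0252, 0.2267]
tool_rot: [3.141, 0.0, -0.125]
contact_force: [-0.5, 0.1, 0.2]
width: 0.997
grip_force: 0.0
clock: 2.03
tool_pos: [0.5226, 0.0629, 0.1457]
tool_rot: [3.141, 0.005, -0.125]
contact_force: [0.4, -0.9, 0.5]
width: 0.998
grip_force: 0.0
{'clock': 2.0333, 'joint_pos': array([-2.57089447e-02,  4.26897824e-01,  1.63474171e+00, -2.11817363e-04,
        1.08501184e+00,  1.67049451e+00]), 'dq': array([-0.00672408, -0.05553963, -0.07768564,  0.00105576,  0.01332528,
        0.00023232]), 'joint_efforts': array([ 2.71058232e-01, -4.21412623e+01, -1.97441268e+01,  2.86689866e-02,
       -2.46907454e-01, -3.52098868e-03]), 'tool_pos': array([0.52263695, 0.06292625, 0.14565199]), 'tool_rot': array([ 3.14090325,  0.00501501, -0.12530948]), 'contact_force': array([ 0.42003317, -0.85098608,  0.48901745]), 'ft_torque': array([ 0.03614463, -0.00662559, -0.01866991]), 'grip_force': 0.0, 'width': 0.9982012446499458}
(np.float64(272.9692955977663), np.float64(253.52525192171146)) (np.float64(227.11985580447586), np.float64(212.02144101661034))
(np.float64(251.9767005676994), np.float64(273.52225449854626)) (np.float64(208.06438174798592), np.float64(197.43544827445328))
(np.float64(286.01911816005514), np.float64(279.17965138910665)) (np.float64(202.04492373672943), np.float64(216.81537098108095))
```

View pics/z3.png

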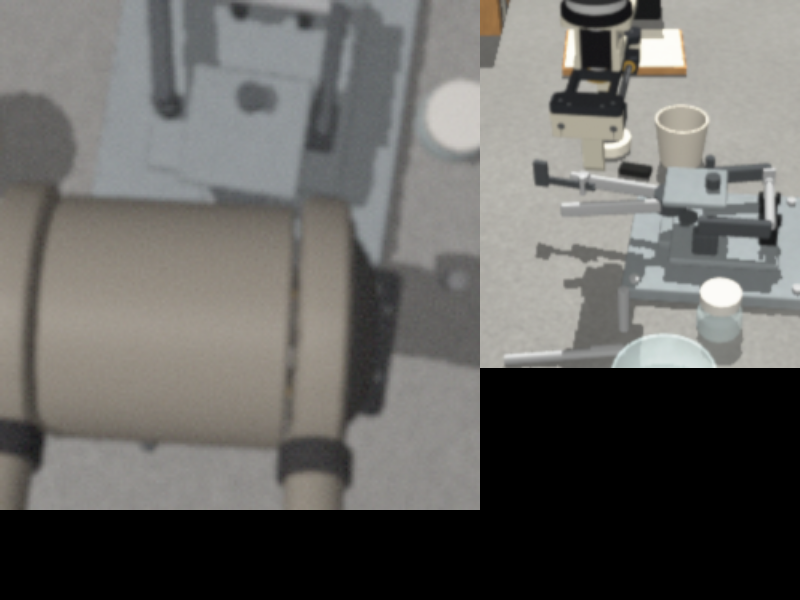

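Side view shows the gripper straddling the handles' plane: finger at about (590,150), left tail (570,175) and right tail (563,207) in the crop. Predicted tail pixels in both views match what was measured. Going down.

```bash
python3 -m crank '[{"slide":[0,0,-3],"turn":0,"jaw":-1},{"slide":[0,0,-6],"turn":0,"jaw":-1},{"slide":[0,0,-8.4],"turn":0,"jaw":-1},{"slide":[0,0,-8.4],"turn":0,"jaw":-1},{"slide":[0,0,-8.4],"turn":0,"jaw":-1}]'
python3 -m crank '[{"slide":[0,0,0],"turn":0,"jaw":-0.7},{"slide":[0,0,0],"turn":0,"jaw":-0.5},{"slide":[0,0,0],"turn":0,"jaw":-0.35},{"slide":[0,0,0],"turn":0,"jaw":-0.3},{"slide":[0,0,0],"turn":0,"jaw":-0.25},{"slide":[0,0,0],"turn":0,"jaw":-0.2},{"slide":[0,0,0],"turn":0,"jaw":-0.2},{"slide":[0,0,0],"turn":0,"jaw":-0.2}]' 18
```

```text
clock: 2.55
tool_pos: [0.5249, 0.0628, 0.0643]
tool_rot: [-3.142, -0.001, -0.126]
contact_force: [-0.3, -0.1, 0.5]
width: 0.995
grip_force: 0.0
clock: 3.22
tool_pos: [0.5239, 0.0632, 0.0632]
tool_rot: [-3.142, 0.0, -0.125]
contact_force: [-2.2, 1.2, 5.5]
width: 0.605
grip_force: 4.7
```

```bash
python3 -m crank '[{"slide":[0,0,0],"turn":0,"jaw":-0.15},{"slide":[0,0,0],"turn":0,"jaw":-0.1},{"slide":[0,0,0],"turn":0,"jaw":-0.05},{"slide":[0,0,0],"turn":0,"jaw":0},{"slide":[0,0,0],"turn":0,"jaw":0.05},{"slide":[0,0,0],"turn":0,"jaw":0.1},{"slide":[0,0,0],"turn":0,"jaw":0.1},{"slide":[0,0,0],"turn":0,"jaw":0.1}]'
python3 -m crank '[{"slide":[0,0,0],"turn":0,"jaw":0.15},{"slide":[0,0,0],"turn":0,"jaw":0.18},{"slide":[0,0,0],"turn":0,"jaw":0.21},{"slide":[0,0,0],"turn":0,"jaw":0.23},{"slide":[0,0,0],"turn":0,"jaw":0.23},{"slide":[0,0,0],"turn":0,"jaw":0.23}]'
```

```text
clock: 3.88
tool_pos: [0.5229, 0.0634, 0.0632]
tool_rot: [3.142, 0.002, -0.125]
contact_force: [-5.6, 0.5, 8.6]
width: 0.452
grip_force: 11.0
clock: 4.38
tool_pos: [0.5235, 0.0633, 0.0626]
tool_rot: [3.142, 0.001, -0.125]
contact_force: [-3.2, 0.7, 2.1]
width: 0.387
grip_force: 2.9
```

```bash
python3 -m crank '[{"slide":[0,0,0],"turn":0,"jaw":0.26},{"slide":[0,0,0],"turn":0,"jaw":0.29},{"slide":[0,0,0],"turn":0,"jaw":0.31},{"slide":[0,0,0],"turn":0,"jaw":0.33},{"slide":[0,0,0],"turn":0,"jaw":0.34},{"slide":[0,0,0],"turn":0,"jaw":0.34}]'
python3 -m crank '[{"slide":[0,0,0],"turn":0,"jaw":0.36},{"slide":[0,0,0],"turn":0,"jaw":0.38},{"slide":[0,0,0],"turn":0,"jaw":0.4},{"slide":[0,0,0],"turn":0,"jaw":0.4}]'
```

```text
clock: 4.88
tool_pos: [0.5242, 0.063, 0.0627]
tool_rot: [3.141, -0.0, -0.125]
contact_force: [-0.2, -0.3, 0.2]
width: 0.329
grip_force: 0.0
clock: 5.22
tool_pos: [0.5242, 0.0631, 0.0628]
tool_rot: [3.141, -0.0, -0.125]
contact_force: [1.1, 0.3, -1.3]
width: 0.317
grip_force: 18.0
```

The pads stop rigidly at 29 mm, the locked width. Letting go, waiting, then rising.

```bash
python3 -m crank '[{"slide":[0,0,0],"turn":0,"jaw":0.3},{"slide":[0,0,0],"turn":0,"jaw":0},{"slide":[0,0,0],"turn":0,"jaw":-0.5},{"slide":[0,0,0],"turn":0,"jaw":-1},{"slide":[0,0,0],"turn":0,"jaw":-1},{"slide":[0,0,0],"turn":0,"jaw":-1},{"slide":[0,0,0],"turn":0,"jaw":-1},{"slide":[0,0,0],"turn":0,"jaw":-1}]'
python3 -m crank '[{"slide":[0,0,3],"turn":0,"jaw":-1},{"slide":[0,0,6],"turn":0,"jaw":-1},{"slide":[0,0,9],"turn":0,"jaw":-1},{"slide":[0,0,10],"turn":0,"jaw":-1},{"slide":[0,-4,10],"turn":0,"jaw":-1},{"slide":[0,-8,10],"turn":0,"jaw":-1},{"slide":[0,-12,10],"turn":0,"jaw":-1},{"slide":[0,-16,10],"turn":0,"jaw":-1}]'
python3 -m crank '[{"slide":[0,-4,2],"turn":0,"jaw":-1},{"slide":[0,-8,4],"turn":0,"jaw":-1},{"slide":[0,-10,6],"turn":0,"jaw":-1},{"slide":[0,-10,6],"turn":0,"jaw":-1}]'
python3 - <<'E'
from h import *
a=snap('top','top4.png'); b=snap('side','side4.png')
A=cv2.imread('pics/top4.png')[180:320,220:340]; B=cv2.imread('pics/side4.png')[165:280,150:290]
A=cv2.resize(A,(480,560)); B=cv2.resize(B,(320,263)); o=np.zeros((600,800,3),np.uint8);o[:560,:480]=A;o[:263,480:]=B;cv2.imwrite('pics/z4.png',o)
E
```

```text
clock: 5.88
tool_pos: [0.524, 0.0631, 0.0627]
tool_rot: [3.142, 0.0, -0.125]
contact_force: [0.5, 0.1, 0.1]
width: 0.81
grip_force: 0.0
clock: 6.55
tool_pos: [0.5235, -0.0982, 0.1624]
tool_rot: [3.142, 0.0, -0.124]
contact_force: [2.2, 0.9, -0.1]
width: 0.998
grip_force: 0.0
clock: 6.88
tool_pos: [0.5253, -0.2027, 0.2263]
tool_rot: [3.137, -0.007, -0.13]
contact_force: [0.4, -0.6, 0.2]
width: 1.0
grip_force: 0.0
```

View pics/z4.png

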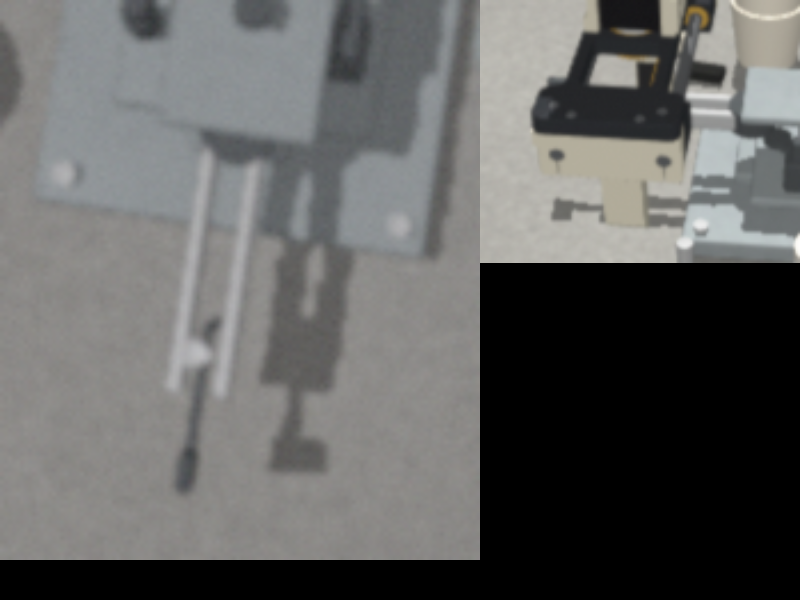

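Locked: both bars are parallel, at crop (172,388) and (222,395). The lever lies midway between them with its tab at crop (186,470), full-image (266.5,297.5).

Run:
```python
from h import *
c=snap('top','top5.png'); 
t=onz(c,266.5,297.5,.101); O=np.array([.6062,.0524]); ex=np.array([np.cos(.125),-np.sin(.125)]); ey=np.array([ex[1]*-1,ex[0]])
d=t[:2]-O; print(t, d@ex, d@ey)
tx,ty=-.003,-.040
g=t[:2]+tx*ex+ty*ey; print('goal',g, 'slide cm',(g-read_state()['tool_pos'][:2])*100, 'push 5cm', ey*5)
```

```text
[0.44464107 0.07122423 0.101     ] -0.16264530060915136 -0.0014649554714115214
goal [0.43667749 0.03191035] slide cm [-8.67920169 22.83616578] push 5cm [0.62337367 4.96098834]
```

```bash
python3 -m crank '[{"slide":[-1.4,3.8,0],"turn":0,"jaw":1},{"slide":[-2.8,7.6,0],"turn":0,"jaw":1},{"slide":[-4.3,11.4,0],"turn":0,"jaw":1},{"slide":[-5.8,15.2,0],"turn":0,"jaw":1},{"slide":[-7.3,19,0],"turn":0,"jaw":1},{"slide":[-8.7,22.8,0],"turn":0,"jaw":1},{"slide":[-8.7,22.8,-3],"turn":0,"jaw":1},{"slide":[-8.7,22.8,-6],"turn":0,"jaw":1}]'
python3 -m crank '[{"slide":[0,0,0],"turn":0,"jaw":1},{"slide":[0,0,0],"turn":0,"jaw":1},{"slide":[0,0,-3],"turn":0,"jaw":1},{"slide":[0,0,-6],"turn":0,"jaw":1},{"slide":[0,0,-9],"turn":0,"jaw":1},{"slide":[0,0,-9.1],"turn":0,"jaw":1},{"slide":[0,0,-9.1],"turn":0,"jaw":1}]'
python3 - <<'E'
from h import *
b=snap('side','side5.png'); B=cv2.imread('pics/side5.png')[60:260,110:330]
cv2.imwrite('pics/z5.png',cv2.resize(B,(660,600)))
E
```

```text
clock: 7.7
tool_pos: [0.436, 0.0347, 0.1625]
tool_rot: [-3.141, -0.003, -0.119]
contact_force: [0.6, -0.5, -0.7]
width: 0.473
grip_force: 0.0
clock: 8.28
tool_pos: [0.4369, 0.031, 0.072]
tool_rot: [3.142, 0.002, -0.126]
contact_force: [-0.1, 0.0, 0.7]
width: 0.011
grip_force: 0.0
```

View pics/z5.png

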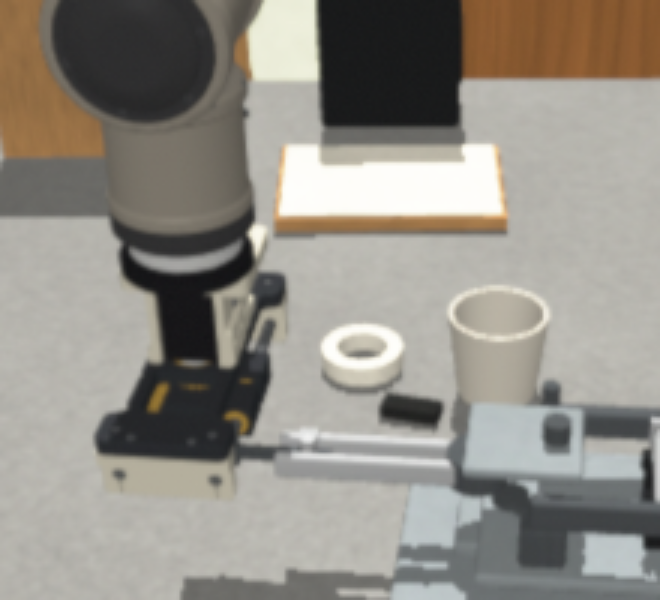

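The gripper is lowered just right of the lever, with handles clear at about (280,455) in the crop. Pushing left slowly.

```bash
python3 -m crank '[{"slide":[0.06,0.5,0],"turn":0,"jaw":1},{"slide":[0.12,1,0],"turn":0,"jaw":1},{"slide":[0.17,1.4,0],"turn":0,"jaw":1},{"slide":[0.2,1.7,0],"turn":0,"jaw":1},{"slide":[0.25,2,0],"turn":0,"jaw":1},{"slide":[0.29,2.3,0],"turn":0,"jaw":1},{"slide":[0.33,2.6,0],"turn":0,"jaw":1},{"slide":[0.36,2.9,0],"turn":0,"jaw":1}]'
python3 -m crank '[{"slide":[0.04,0.3,0],"turn":0,"jaw":1},{"slide":[0.08,0.6,0],"turn":0,"jaw":1},{"slide":[0.11,0.9,0],"turn":0,"jaw":1},{"slide":[0.11,0.9,0],"turn":0,"jaw":1}]'
```

```text
clock: 9.0
tool_pos: [0.4408, 0.0603, 0.0718]
tool_rot: [3.141, -0.0, -0.125]
contact_force: [-0.2, -3.3, 1.0]
width: 0.005
grip_force: 1.0
clock: 9.33
tool_pos: [0.4419, 0.0695, 0.0717]
tool_rot: [-3.142, -0.0, -0.125]
contact_force: [0.2, -0.8, 0.7]
width: 0.005
grip_force: 0.5
```

```bash
python3 -m crank '[{"slide":[0.04,0.3,0],"turn":0,"jaw":1},{"slide":[0.08,0.6,0],"turn":0,"jaw":1},{"slide":[0.08,0.6,0],"turn":0,"jaw":1}]'
python3 - <<'E'
from h import *
b=snap('side','side6.png'); B=cv2.imread('pics/side6.png')[150:270,150:310]
snap('top','top6.png'); A=cv2.imread('pics/top6.png')[180:320,220:340]
o=np.zeros((600,800,3),np.uint8);o[:360,:480]=cv2.resize(B,(480,360));o[:373,480:]=cv2.resize(A,(320,373));cv2.imwrite('pics/z6.png',o)
E
```

```text
clock: 9.58
tool_pos: [0.4423, 0.0757, 0.0716]
tool_rot: [-3.141, 0.001, -0.125]
contact_force: [0.4, 0.6, 0.7]
width: 0.003
grip_force: 0.0
```

View pics/z6.png

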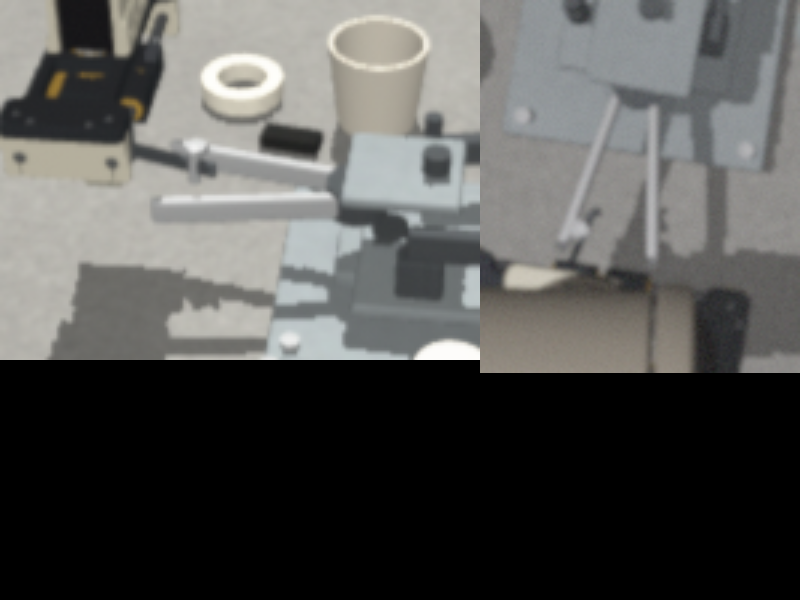

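The pliers have sprung open, with the handles spread: right tail (655,255), left tail (565,240) in the crop. Backing off right and up.

```bash
python3 -m crank '[{"slide":[-0.3,-2,0],"turn":0,"jaw":1},{"slide":[-0.5,-4,0],"turn":0,"jaw":1},{"slide":[-0.5,-4,3],"turn":0,"jaw":1},{"slide":[-0.5,-4,7],"turn":0,"jaw":1},{"slide":[-0.5,-4,11],"turn":0,"jaw":1},{"slide":[-0.5,-8,14],"turn":0,"jaw":1},{"slide":[-0.5,-12,14],"turn":0,"jaw":1},{"slide":[-0.5,-16,14],"turn":0,"jaw":1}]'
python3 -m crank '[{"slide":[0,-4,0],"turn":0,"jaw":1},{"slide":[0,-8,0],"turn":0,"jaw":1},{"slide":[0,-11,0],"turn":0,"jaw":1},{"slide":[0,-11,0],"turn":0,"jaw":1},{"slide":[0,-11,0],"turn":0,"jaw":1},{"slide":[0,-11,0],"turn":0,"jaw":1}]'
python3 - <<'E'
from h import *
b=snap('side','side7.png'); B=cv2.imread('pics/side7.png')[150:290,150:370]
snap('top','top7.png'); A=cv2.imread('pics/top7.png')[120:320,150:430]
o=np.zeros((600,800,3),np.uint8);o[:300,:470]=cv2.resize(B,(470,300));o[300:,:420]=cv2.resize(A,(420,300));cv2.imwrite('pics/z7.png',o)
E
```

```text
clock: 10.35
tool_pos: [0.4384, -0.0823, 0.2142]
tool_rot: [3.141, -0.005, -0.122]
contact_force: [1.5, -0.1, -0.6]
width: 0.004
grip_force: 0.0
clock: 10.85
tool_pos: [0.4371, -0.1907, 0.2114]
tool_rot: [-3.141, 0.001, -0.126]
contact_force: [0.1, 0.3, 0.0]
width: 0.007
grip_force: 0.0
```

View pics/z7.png

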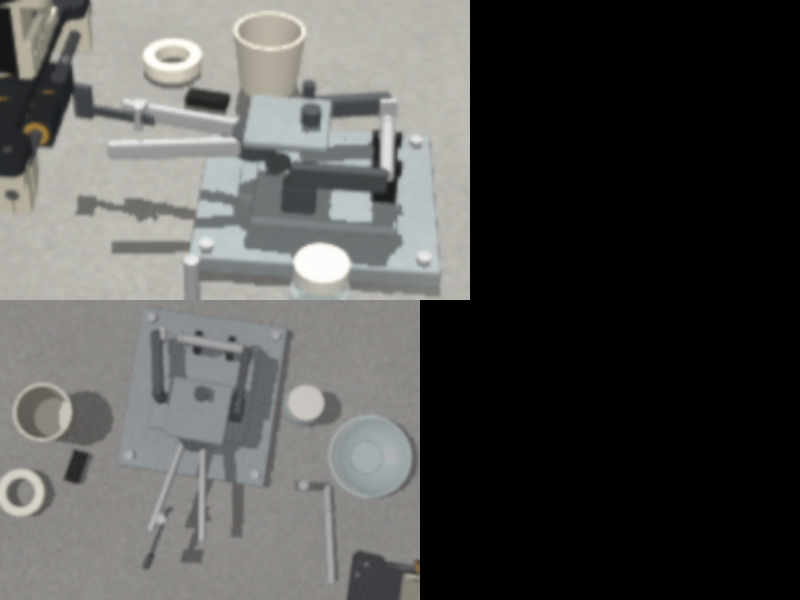

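The pliers are open and the lever is at rest, with the tab at (148,560) in the top crop. The bystanders haven't moved and the robot is clear.

```bash
python3 -c "
from workcell import *
print(close_job())"
```

```text
the job is handed in; nothing more can be done
None
```

The job is handed in, but no verdict came back: the pliers locked and held by themselves, the release lever then sprang them open, and at the end the lever was at rest, the bystanders unmoved and the robot clear; that the plug is home I inferred from the lock, not measured.

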